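Chock a rolling rattle on the sloping display stand

TASK

Put the round drum rattle on show on the blue patch of the sloping display stand, chocked so that it cannot roll off. First set the yellow wedge down on the slope, square to it, with its thin edge uphill, and let go of it; then lay the rattle crosswise just uphill of the wedge, and do not let go until it rests against the wedge's sloping face, on the blue patch. Leave both standing there untouched, and leave the other toys where they are.

Things in the scene. Friction and masses are not known exactly. Their poses are not given: they have to be found in the camera images.
- roller: Drum rattle that rolls freely: cylinder 60 mm in diameter, 60 mm long, clear barrel with coloured beads, a flat red cap at each end; 0.14 kg. Origin at its centre; its y axis is the cylinder's axis (x, z turn as it rolls). Starts lying on the table, origin 30 mm up. Best gripped over its two red ends, so that no finger meets the wedge. It rolls off the bare slope.
- wedge: Yellow chock, 40 mm long (x), 46 wide (y), 26 high (z), 0.08 kg; origin under its centre. Thin edge (2 mm) at x = +20; its face rises at 39 deg from there to a flat top at x = -10 to -20; upright back at x = -20. Ends (y = -23, +23) flat and upright: grip over them. Stays put on the slope. A roller resting against its face on the same surface has its centre at x = +33, z = +30.
- wedge_toe (a point): Middle of the wedge's thin edge, at its underside (20 mm along +x from the wedge's origin).
- deck: White top of the fixed display stand, 200 mm up the slope (its x: uphill, roughly away from the robot) by 280 mm across (y), inclined 8 degrees, no rim. Origin at the middle of its top surface, 40 mm above the table; z is square to the surface. The blue patch is painted round the origin: 120 mm up the slope by 140 mm across.
- tractor: Bystander: small green toy tractor, 66 x 46 x 51 mm, origin at the centre of its underside; leave it where it is.
- truck: Bystander: red and blue tipper truck, 145 x 80 x 75 mm, origin at the centre of its underside; leave it where it is.
- cup: Bystander: green stacking cup, 66 mm across, 55 mm high, origin at the centre of its underside; leave it where it is.
- bottle: Bystander: yellow toy bottle, 48 mm across, 120 mm high, origin at the centre of its underside; leave it where it is.
- skittle: Bystander: orange skittle, 44 mm across, 110 mm high, origin at the centre of its underside; leave it where it is.
- block: Bystander: red building block, 50 x 30 x 25 mm, origin at the centre of its underside; leave it where it is.
- train: Bystander: blue toy engine, 90 x 48 x 74 mm, origin at the centre of its underside; leave it where it is.
Mind the look-alikes: they are no part of the job. What is shaped like the roller but orange or turquoise is not meant.

How it is judged:
On the way, in this order (a step that is already met when the one before it is completed fails the run):
1. the wedge lies flat on the slope, across it, let go and at rest (z of wedge in the frame of deck between -0.004 and 0.004 m and x of wedge in the frame of deck between -0.1 and 0.06 m and y of wedge in the frame of deck between -0.08 and 0.08 m and angle between the z axis of wedge and the z axis of deck, either way round below 0.09 rad and angle between the x axis of wedge and the x axis of deck, either way round below 0.3 rad and contact force between wedge and the fingers below 0.05 N and linear speed of wedge below 0.02 m/s), for 0.2 s.
2. the rattle, still in the gripper, is lowered against the wedge's sloping face (z of wedge in the frame of deck between -0.004 and 0.004 m and x of wedge in the frame of deck between -0.1 and 0.06 m and y of wedge in the frame of deck between -0.08 and 0.08 m and angle between the z axis of wedge and the z axis of deck, either way round below 0.09 rad and x of roller in the frame of wedge between 0.026 and 0.041 m and y of roller in the frame of wedge between -0.022 and 0.022 m and z of roller in the frame of wedge between 0.026 and 0.035 m and contact force between roller and the fingers above 0.3 N), for 0.1 s.
At the end, for the whole second after the job is handed in: Wedge flat on the deck (4 mm, 5 deg); rattle on the deck against its sloping face (centre 26-41 mm along the wedge's x, 22 mm sideways; axis within 0.25 rad of the wedge's y, 0.3 of the deck's), its centre within 60 mm up-slope and 50 mm across of the patch centre; both at rest, let go (z of wedge in the frame of deck between -0.004 and 0.004 m and x of wedge in the frame of deck between -0.1 and 0.06 m and y of wedge in the frame of deck between -0.08 and 0.08 m and angle between the z axis of wedge and the z axis of deck, either way round below 0.09 rad and x of roller in the frame of wedge between 0.026 and 0.041 m and y of roller in the frame of wedge between -0.022 and 0.022 m and z of roller in the frame of wedge between 0.026 and 0.035 m and x of roller in the frame of deck between -0.06 and 0.06 m and y of roller in the frame of deck between -0.05 and 0.05 m and z of roller in the frame of deck between 0.026 and 0.034 m and angle between the y axis of roller and the y axis of deck, either way round below 0.3 rad and angle between the y axis of wedge and the y axis of roller, either way round below 0.25 rad and linear speed of each of roller, wedge below 0.01 m/s and angular speed of roller below 0.3 rad/s); the robot touches nothing.
It fails at once if another toy is moved by more than 30 mm (distance of any of tractor, truck, cup, bottle, skittle, block, train from where it was at the start of the episode above 0.03 m).
It also fails if it takes over 61 s, if anything falls off the work surface, if the arm or the gripper's body presses on something with over 40 N, if the wrist force passes 120 N, or if a joint passes its speed limit or range.

ROBOT

A 7-joint arm with a two-finger parallel gripper is mounted at the origin on the work surface. World frame = base frame: x ahead of the robot, y to its left, z up, the work surface at z = 0. Lengths are in m, angles in rad, forces in N, time in s.
With the tool pointing down it reaches from about 0.4 to 0.875 m from the base axis. Payload 19.3 kg.
Tool frame: the origin (TCP) lies at the very end of the fingers, on their centre line; the grasp point (between the pads) lies 19 mm behind it; y points along the fingers, x is the direction in which the jaws open and shut, and the axes are right-handed (so a half turn about y gives the same grasp; the last joint's range is limited). The gripper opens to 85 mm and grips with 20 to 120 N. Pads are 22 mm wide; open, the fingers measure 114 mm over their backs; the gripper's body (76 mm by 85 mm) begins 54 mm behind the grasp point. The pads swing forward as they close: fully open they stand 13 mm farther back than shut.
Start: joints at [-1.232, 0.521, -0.036, 1.599, 0.021, 1.021, -0.113], TCP at [0.248, 0.573, 0.231] pointing down, gripper open.
Joint ranges: [-2.91, 2.91], [-0.3, 2.13], [-1.5, 1.42], [0.17, 2.43], [-1.26, 4.41], [0.16, 1.93], [-2.52, 2.52]. Speed limits (rad/s): [1.89, 1.89, 2.39, 2.39, 3.01, 3.01, 3.01].

INTERFACE

Orientations are given as [roll, pitch, yaw] about the fixed x, y, z axes, in that order (R = Rz(yaw) Ry(pitch) Rx(roll)).
In Python, from workcell import bot gives the robot as it stands. The module is installed in compiled form; this text tells all that it offers.
- The arm moves only by the shell command python3 -m crank 'ROWS' [FORCE]. ROWS is JSON, a list of rows, each an object of numbers: "hand": the closure, from 0 (fully open) to 1 (shut); "dx", "dy", "dz": the shift along the tool's x, y, z in mm; "yaw": the turn about the tool's y in rad. In form: [{"hand": .., "dx": .., "dy": .., "dz": .., "yaw": ..}, ...]. A call has 1 to 12 rows; each row is the pose to reach, as a shift and turn from the pose commanded when the call began, along the tool's axes at that moment; what a row does not reach only later rows make up. A row lasts 1/12 s, in which the tool goes at most 41.7 mm and 7.16 degrees, less where a joint would pass 70% of its speed; a pose out of reach is approached as far as the arm can. A call with a gripper value outside its range is refused whole. The fingers move at their own pace and stop on an object; FORCE is the grip in N (left out, the last holds). Time passes only in rows, so rows that repeat a pose let the fingers close. It gives the time, the measured TCP pose, the force and the opening at its end, in the units of the state.
- bot.observe(): the state, without advancing time (a new reading comes with each control period).
- bot.grab_frame(name): name is "scene" or "top"; returns the picture (384x512x3 uint8, red, green, blue); there is no depth.
- bot.camera_info(name): a dict with "fx", "fy", "cx", "cy" (pixels), "rvec" (rotation vector, rad) and "tvec" (3), from world to camera coordinates, as OpenCV has them. Camera axes: x right, y down, z forward; pixel columns grow to the right and rows downward; lengths in m; the calibration is good to about 2 mm. A picture is of the moment at which its call begins. camera_info takes no time and is no camera call.
- bot.job_done(): hands the job in, once; it reports no verdict.
The state is a dict: "clock": time; "qpos": joint angles; "qd": joint speeds; "joint_efforts": joint torques, N m; "position": TCP position; "tool_rot": TCP orientation; "force": force on the tool from outside, world axes, zero at the start; "moment": the same for the moment, N m; "grip_width": finger opening in m.
Only numpy, scipy, OpenCV 4.12 (cv2) and the standard library are available. Lean on these libraries where they do the work, as an engineer would, in place of code of your own. Each camera call takes 0.05 s, during which the arm holds its last target.

## Working session

There is one attempt and no reset: what is moved stays moved. The work goes in short steps, Python scripts to look and compute and a shell command to move; the robot and the scene stay as the last step left them, time stands still between calls to the robot, and variables do not carry over. Pictures are saved under pics/ and viewed, and the job is handed in when it is done.

```bash
mkdir -p pics; python3 - <<'E'
from workcell import bot
import cv2,numpy as np
for n in ("scene","top"):
    im=bot.grab_frame(n); cv2.imwrite(f"pics/{n}0.png",im[:,:,::-1]); 
    print({k:np.round(v,4).tolist() for k,v in bot.camera_info(n).items()})
s=bot.observe(); print({k:np.round(v,4).tolist() for k,v in s.items()})
E
```

```text
{'fx': 371.757, 'fy': 371.757, 'cx': 255.374, 'cy': 195.0836, 'rvec': [2.1547, 0.8063, -0.3676], 'tvec': [-0.4577, -0.2085, 1.3227]}
{'fx': 355.4727, 'fy': 355.4727, 'cx': 256.9344, 'cy': 193.6727, 'rvec': [2.0946, -2.1558, 0.1927], 'tvec': [0.0278, 0.5695, 0.9859]}
{'clock': 0.1, 'qpos': [-1.2322, 0.5219, -0.0363, 1.5999, 0.0212, 1.0211, -0.1128], 'qd': [-0.0007, -0.0002, -0.0023, -0.0022, 0.0006, -0.0019, 0.0013], 'joint_efforts': [0.0044, -92.8501, 1.9844, -37.0539, 0.0182, 0.0053, -0.0], 'position': [0.2484, 0.5732, 0.2308], 'tool_rot': [-1.5709, 0.001, 1.162], 'force': [-0.1798, 0.5253, -0.1456], 'moment': [-0.0003, 0.0255, -0.0035], 'grip_width': 0.0853}
```

View pics/scene0.png

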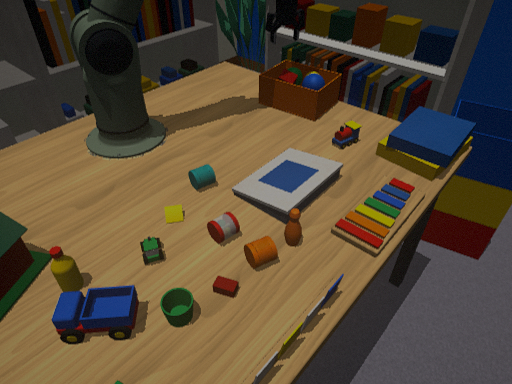

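View pics/top0.png

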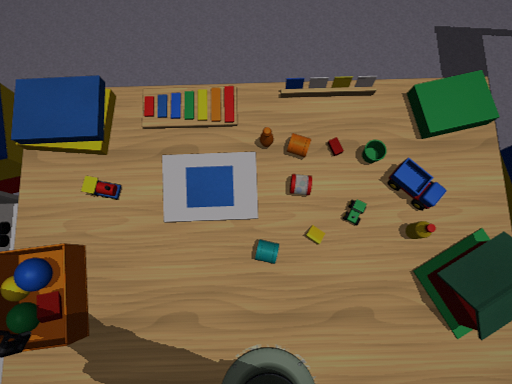

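The roller candidates in the top view are (301,184), with red ends and a clear barrel, (299,146), orange, and (267,251), turquoise. Only the first fits the description. The wedge is the yellow piece at (315,235), and the stand is at (210,187). I'll confirm this with enlarged crops.

```bash
cat > h.py <<'E'
import cv2,numpy as np
from workcell import bot
from scipy.spatial.transform import Rotation as Ro
def cam(n):
    c=bot.camera_info(n); K=np.array([[c['fx'],0,c['cx']],[0,c['fy'],c['cy']],[0,0,1]]); 
    return K,np.array(c['rvec'],float),np.array(c['tvec'],float)
def proj(n,P):
    K,r,t=cam(n); return cv2.projectPoints(np.atleast_2d(np.array(P,float)),r,t,K,None)[0][:,0]
def back(n,uv,z):
    K,r,t=cam(n); R=cv2.Rodrigues(r)[0]; uv=np.atleast_2d(np.array(uv,float))
    d=(R.T@np.linalg.inv(K)@np.c_[uv,np.ones(len(uv))].T).T; o=-R.T@t
    return o+d*((z-o[2])/d[:,2])[:,None]
def crop(n,im,x0,y0,x1,y1,k,name):
    cv2.imwrite(name,cv2.resize(im[y0:y1,x0:x1,::-1],None,fx=k,fy=k,interpolation=cv2.INTER_CUBIC))
def tool():
    s=bot.observe(); return np.array(s['position']),Ro.from_euler('xyz',s['tool_rot']).as_matrix()
E
python3 - <<'E'
from h import *
p,R=tool(); print(R.round(3)); print(proj("top",[p,[0,0,0]]),proj("scene",[p,[0,0,0]]))
t=cv2.imread("pics/top0.png")[:,:,::-1]; s=cv2.imread("pics/scene0.png")[:,:,::-1]
a=cv2.resize(t[160:260,240:340],None,fx=5.5,fy=5.5,interpolation=cv2.INTER_CUBIC)
cv2.imwrite("pics/c1.png",a[:,:,::-1])
b=cv2.resize(s[140:270,130:350],None,fx=3.6,fy=3.6,interpolation=cv2.INTER_CUBIC)
cv2.imwrite("pics/c2.png",b[:,:,::-1])
E
```

```text
[[ 0.397 -0.    -0.918]
 [ 0.918 -0.001  0.397]
 [-0.001 -1.    -0.   ]]
[[ 12.11648654 326.4702014 ]
 [266.9725229  399.03432189]] [[284.0270366   45.10501682]
 [126.74013927 136.48060685]]
```

View pics/c1.png

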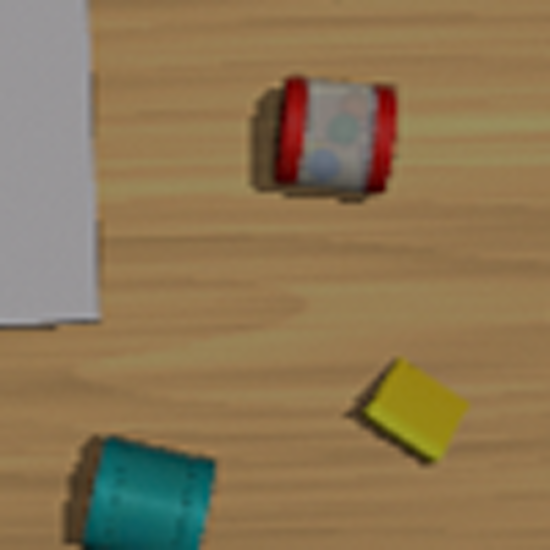

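View pics/c2.png

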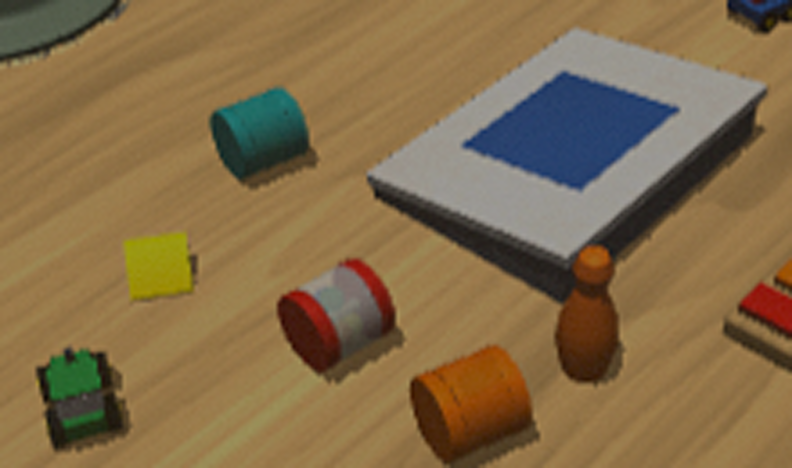

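The crops confirm it: the rattle with red caps and clear barrel is at top-view pixel (301,184). Next I'll fit poses for the wedge, rattle and deck by comparing silhouettes in both views.

```bash
cat > fit.py <<'E'
from h import *
from scipy.optimize import minimize
CAM={n:cam(n) for n in("top","scene")}
def pj(n,P):
    K,r,t=CAM[n]; return cv2.projectPoints(P,r,t,K,None)[0][:,0]
W=np.array([[20,0],[20,2],[-10,26],[-20,26],[-20,0]])/1000.
WV=np.array([[x,y,z] for x,z in W for y in(-.023,.023)])
a=np.linspace(0,2*np.pi,40,endpoint=False)
RV=np.array([[.03*np.cos(q),y,.03*np.sin(q)] for q in a for y in(-.03,.03)])
S=6
def hullmask(n,P,box):
    u=pj(n,P); x0,y0,x1,y1=box
    h=cv2.convexHull(((u-[x0,y0]+.5)*S*16).astype(np.int32))
    m=np.zeros(((y1-y0)*S,(x1-x0)*S),np.float32); cv2.fillConvexPoly(m,h,1,shift=4)
    return cv2.resize(m,(x1-x0,y1-y0),interpolation=cv2.INTER_AREA)
def fit(V,z,masks,x0,steps=(.008,.008,.25)):
    def cost(p):
        c,s=np.cos(p[2]),np.sin(p[2]); R=np.array([[c,-s,0],[s,c,0],[0,0,1]])
        P=V@R.T+[p[0],p[1],z]
        return sum(((hullmask(n,P,b)-m)**2).sum() for n,b,m in masks)
    x0=np.array(x0); sim=np.vstack([x0]+[x0+np.eye(3)[i]*steps[i] for i in range(3)])
    r=minimize(cost,x0,method="Nelder-Mead",options=dict(initial_simplex=sim,xatol=1e-4,fatol=.01,maxiter=300))
    return r.x,r.fun
E
python3 - <<'E'
from fit import *
im={n:cv2.imread(f"pics/{n}0.png") for n in("top","scene")}
def soft(n,box,kind):
    x0,y0,x1,y1=box; h=cv2.cvtColor(im[n][y0:y1,x0:x1],cv2.COLOR_BGR2HSV).astype(int); 
    if kind=="y": m=(h[...,0]>21)&(h[...,0]<36)&(h[...,1]>190)
    if kind=="r":
        m=((h[...,0]<8)|(h[...,0]>172))&(h[...,1]>140); m|=(h[...,1]<75)&(h[...,2]>90)
    return m.astype(np.float32)
bw=[("top",(298,220,332,250)),("scene",(155,198,195,230))]
br=[("top",(282,168,320,204)),("scene",(200,205,246,246))]
mw=[(n,b,soft(n,b,"y")) for n,b in bw]; mr=[(n,b,soft(n,b,"r")) for n,b in br]
for m in mw+mr: print(m[0],m[2].sum())
cv2.imwrite("pics/m.png",np.hstack([cv2.resize(m[2]*255,(190,190),interpolation=0) for m in mw+mr]))
w0=back("top",[315,235],.013)[0]; r0=back("top",[301,184],.03)[0]; print("w0",w0,"r0",r0)
for sub in (mw,mw[:1],mw[1:]):
  print(len(sub))
  for y in np.arange(0,2*np.pi,np.pi/4):
    x,f=fit(WV,0,sub,[w0[0],w0[1],y]); print("W",x.round(4),round(f,2))
for sub in (mr,mr[:1],mr[1:]):
  for y in (-.3,0,.3):
    x,f=fit(RV,.03,sub,[r0[0],r0[1],y]); print("R",x.round(4),round(f,2))
E
```

```text
top 198.0
scene 286.0
top 353.0
scene 491.0
w0 [ 0.44768826 -0.15722853  0.013     ] r0 [ 0.59977655 -0.12141406  0.03      ]
2
W [ 0.4507 -0.1571 -0.6406] 35.13
W [ 0.4475 -0.1546  0.8666] 104.09
W [ 0.4477 -0.1542  0.8373] 104.49
W [ 0.4481 -0.1556  2.5481] 135.66
W [ 0.4469 -0.1565  4.2729] 114.23
W [ 0.4466 -0.1564  4.2699] 113.73
W [ 0.4468 -0.1564  4.2799] 114.11
W [ 0.4512 -0.1575  5.6425] 34.36
1
W [ 0.4517 -0.1585 -0.6392] 12.76
W [ 0.4504 -0.1569  0.9804] 52.55
W [ 0.4506 -0.1572  1.0405] 51.36
W [ 0.4497 -0.1567  2.5797] 32.91
W [ 0.4497 -0.1566  2.5605] 32.22
W [ 0.4496 -0.1586  4.3873] 56.23
W [ 0.4508 -0.1591  4.8677] 63.58
W [ 0.4517 -0.158   5.6435] 12.58
1
W [ 0.4495 -0.1563 -0.6294] 13.17
W [ 0.4459 -0.1534  0.8648] 45.66
W [ 0.446  -0.1535  0.8629] 45.57
W [ 0.4461 -0.1542  2.5636] 97.24
W [ 0.4457 -0.1553  3.9626] 55.39
W [ 0.4449 -0.1548  4.0026] 54.55
W [ 0.4496 -0.1562  5.6586] 13.49
W [ 0.4495 -0.1563  5.6524] 13.25
R [ 0.5986 -0.118  -0.2172] 277.66
R [ 0.5985 -0.1181 -0.1987] 276.77
R [ 0.5988 -0.118  -0.208 ] 277.28
R [ 0.6004 -0.119  -0.185 ] 68.61
R [ 0.6005 -0.119  -0.1837] 68.74
R [ 0.6003 -0.1191 -0.1797] 69.03
R [ 0.5962 -0.1153 -0.2808] 186.44
R [ 0.5963 -0.1155 -0.2743] 185.48
R [ 0.5962 -0.1159 -0.2635] 185.75[ WARN:0@1.223] global loadsave.cpp:1063 imwrite_ Unsupported depth image for selected encoder is fallbacked to CV_8U.
```

View pics/m.png

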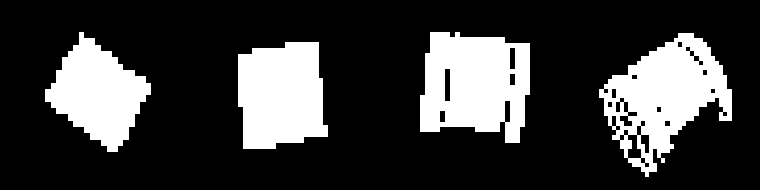

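Wedge: (0.451, -0.157), yaw -0.64, with the thin edge pointing toward -y and ahead. Both views agree on this. Next are the deck, fitted on the blue patch and the white top, and a cleaner rattle mask.

```bash
python3 - <<'E'
from fit import *
im={n:cv2.imread(f"pics/{n}0.png") for n in("top","scene")}
def hsv(n,box):
    x0,y0,x1,y1=box; return cv2.cvtColor(im[n][y0:y1,x0:x1],cv2.COLOR_BGR2HSV).astype(int)
br=[("top",(282,168,320,204)),("scene",(200,205,246,246))]; mr=[]
for n,b in br:
    h=hsv(n,b); m=((((h[...,0]<7)|(h[...,0]>172))&(h[...,1]>150))|((h[...,1]<75)&(h[...,2]>80))).astype(np.uint8)
    m=cv2.morphologyEx(m,cv2.MORPH_CLOSE,np.ones((3,3)))
    k,l,st,_=cv2.connectedComponentsWithStats(m); m=(l==1+np.argmax(st[1:,4])).astype(np.uint8)
    hull=cv2.convexHull(cv2.findNonZero(m)); m2=np.zeros_like(m); cv2.fillConvexPoly(m2,hull,1); print(n,m.sum(),m2.sum())
    mr.append((n,b,m2.astype(np.float32)))
for sub in (mr,mr[:1],mr[1:]):
    print("R",[np.round(v,4) for v in fit(RV,.03,sub,[.6,-.119,-.15])])
# deck
T=Ro.from_euler('y',-8,degrees=True).as_matrix()
B=np.array([[x,y,0] for x in(-.06,.06) for y in(-.07,.07)])@T.T
D=np.array([[x,y,0] for x in(-.1,.1) for y in(-.14,.14)])@T.T
mb=[];md=[]
for n,b in [("top",(175,155,245,215)),("scene",(255,155,325,200))]:
    h=hsv(n,b); m=((h[...,0]>100)&(h[...,0]<125)&(h[...,1]>110)).astype(np.uint8); m=cv2.morphologyEx(m,cv2.MORPH_CLOSE,np.ones((3,3)));mb.append((n,b,m.astype(np.float32)))
for n,b in [("top",(150,140,270,232)),("scene",(225,140,350,220))]:
    h=hsv(n,b); m=((h[...,1]<60)&(h[...,2]>95))|((h[...,0]>100)&(h[...,0]<125)&(h[...,1]>110)); m=m.astype(np.uint8); m=cv2.morphologyEx(m,cv2.MORPH_OPEN,np.ones((3,3))); m=cv2.morphologyEx(m,cv2.MORPH_CLOSE,np.ones((5,5)));md.append((n,b,m.astype(np.float32)))
d0=back("top",[210,187],.04)[0]; print(d0)
for V,ms,k in((B,mb,"B"),(D,md,"D")):
  for sub in (ms,ms[:1],ms[1:]): print(k,[np.round(v,4) for v in fit(V,.04,sub,[d0[0],d0[1],.02])],[m[2].sum() for m in sub])
E
```

```text
top 385 410
scene 541 627
R [array([ 0.5987, -0.118 , -0.1946]), np.float64(107.4784)]
R [array([ 0.6006, -0.1193, -0.1573]), np.float64(16.4915)]
R [array([ 0.5964, -0.1152, -0.249 ]), np.float64(52.3117)]
[0.59649678 0.14999815 0.04      ]
B [array([0.5994, 0.1524, 0.0046]), np.float64(117.3318)] [np.float32(1854.0), np.float32(987.0)]
B [array([0.5996, 0.1518, 0.0067]), np.float64(38.3125)] [np.float32(1854.0)]
B [array([ 0.5975,  0.1549, -0.0109]), np.float64(49.0231)] [np.float32(987.0)]
D [array([0.5994, 0.1519, 0.0088]), np.float64(109.0147)] [np.float32(6305.0), np.float32(3613.0)]
D [array([0.5994, 0.1516, 0.01  ]), np.float64(44.5965)] [np.float32(6305.0)]
D [array([0.5995, 0.1528, 0.0078]), np.float64(57.9954)] [np.float32(3613.0)]
```

```bash
cat > plan.py <<'E'
import sys; from h import *
# usage: x y z jawangle -> dx dy dz (mm), yaw
p,R=tool(); x,y,z,a=map(float,sys.argv[1:5])
d=R.T@(np.array([x,y,z])-p)*1000
cur=np.arctan2(R[1,0],R[0,0]); yaw=-((a-cur+np.pi/2)%np.pi-np.pi/2)
s=bot.observe(); print("dx,dy,dz",d.round(1),"yaw",round(yaw,3),"| pos",p.round(4),"jaw",round(cur,3),"clock",round(s['clock'],2),"F",np.round(s['force'],1),"w",round(s['grip_width'],4),"q7",round(s['qpos'][6],2))
E
python3 plan.py 0.452 -0.155 0.12 0.931
python3 -c "
from h import *
for n,u,z in(('tractor',[355,212],.03),('turq',[267,251],.03),('orange',[299,146],.03),('bottle',[420,230],.08),('skittle',[267,137],.06)): print(n,back('top',u,z)[0].round(3))"
```

```text
dx,dy,dz [-587.2  111.4 -476.3] yaw 0.231 | pos [0.2484 0.5732 0.2308] jaw 1.162 clock 0.1 F [-0.2  0.5 -0.1] w 0.0853 q7 -0.11
tractor [ 0.511 -0.276  0.03 ]
turq [ 0.405 -0.013  0.03 ]
orange [ 0.719 -0.121  0.03 ]
bottle [ 0.449 -0.439  0.08 ]
skittle [ 0.74  -0.023  0.06 ]
```

```bash
python3 -m crank '[{"hand":0,"dx":-590,"dy":0,"dz":-470,"yaw":0.23},{"hand":0,"dx":-590,"dy":0,"dz":-470,"yaw":0.23},{"hand":0,"dx":-590,"dy":0,"dz":-470,"yaw":0.23},{"hand":0,"dx":-590,"dy":0,"dz":-470,"yaw":0.23},{"hand":0,"dx":-590,"dy":0,"dz":-470,"yaw":0.23},{"hand":0,"dx":-590,"dy":0,"dz":-470,"yaw":0.23},{"hand":0,"dx":-590,"dy":0,"dz":-470,"yaw":0.23},{"hand":0,"dx":-590,"dy":0,"dz":-470,"yaw":0.23},{"hand":0,"dx":-590,"dy":0,"dz":-470,"yaw":0.23},{"hand":0,"dx":-590,"dy":0,"dz":-470,"yaw":0.23},{"hand":0,"dx":-590,"dy":0,"dz":-470,"yaw":0.23},{"hand":0,"dx":-590,"dy":0,"dz":-470,"yaw":0.23}]'; python3 plan.py 0.4467 -0.154 0.12 0.931
```

```text
clock: 1.1
position: [0.3787, 0.0888, 0.2314]
tool_rot: [-1.571, -0.0, 0.932]
force: [1.6, 0.4, 0.8]
grip_width: 0.0853
dx,dy,dz [-154.4  111.4 -199.3] yaw 0.001 | pos [0.3787 0.0888 0.2314] jaw 0.932 clock 1.1 F [1.6 0.4 0.8] w 0.0853 q7 0.6
```

```bash
python3 -m crank '[{"hand":0,"dx":-154,"dy":0,"dz":-199,"yaw":0},{"hand":0,"dx":-154,"dy":0,"dz":-199,"yaw":0},{"hand":0,"dx":-154,"dy":0,"dz":-199,"yaw":0},{"hand":0,"dx":-154,"dy":111,"dz":-199,"yaw":0},{"hand":0,"dx":-154,"dy":111,"dz":-199,"yaw":0},{"hand":0,"dx":-154,"dy":111,"dz":-199,"yaw":0},{"hand":0,"dx":-154,"dy":111,"dz":-199,"yaw":0},{"hand":0,"dx":-154,"dy":111,"dz":-199,"yaw":0},{"hand":0,"dx":-154,"dy":111,"dz":-199,"yaw":0},{"hand":0,"dx":-154,"dy":111,"dz":-199,"yaw":0},{"hand":0,"dx":-154,"dy":111,"dz":-199,"yaw":0},{"hand":0,"dx":-154,"dy":111,"dz":-199,"yaw":0}]'; python3 plan.py 0.4467 -0.154 0.004 0.931
python3 - <<'E'
from h import *
im=bot.grab_frame("scene"); crop("scene",im,100,130,260,270,5,"pics/s1.png")
p,R=tool(); print(proj("scene",[p]),proj("scene",[[.4467,-.154,.01]]))
E
```

```text
clock: 2.1
position: [0.4473, -0.1504, 0.1212]
tool_rot: [-1.572, -0.001, 0.934]
force: [-0.2, 0.1, 0.0]
grip_width: 0.0855
dx,dy,dz [ -3.4 117.2  -1.5] yaw 0.003 | pos [ 0.4473 -0.1504  0.1212] jaw 0.934 clock 2.1 F [-0.2  0.1  0. ] w 0.0855 q7 1.38
[[168.84285878 180.23297344]] [[173.66830487 213.19626028]]
```

View pics/s1.png

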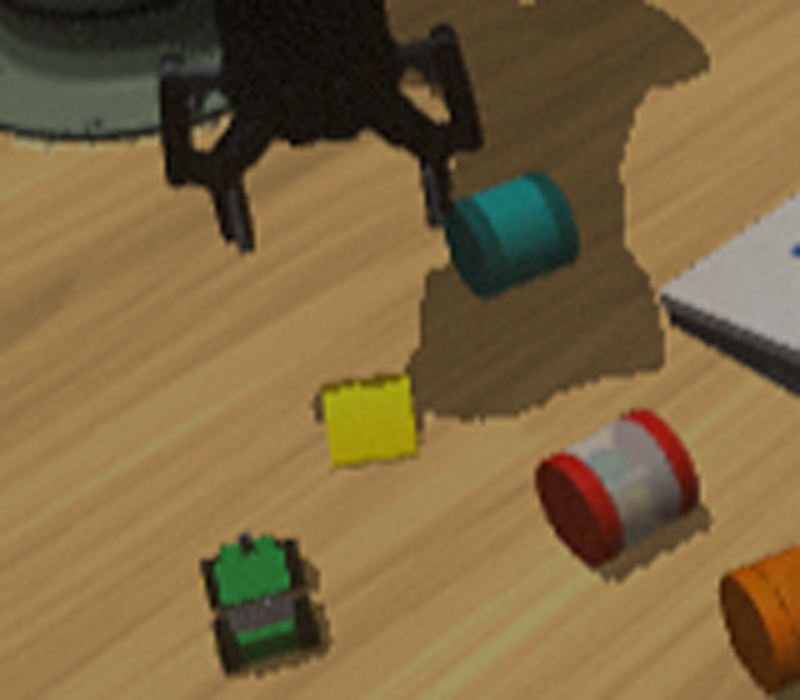

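The shot shows the open fingertips at crop (245,245) and (435,215), above the wedge at (368,420). The jaw line runs parallel to the wedge's width.

```bash
python3 plan.py 0.4467 -0.154 0.001 0.931
```

```text
dx,dy,dz [ -3.3 120.2  -1.5] yaw 0.003 | pos [ 0.4473 -0.1505  0.1212] jaw 0.934 clock 2.15 F [ 0.4 -0.3  0.1] w 0.0852 q7 1.38
```

```bash
python3 -m crank '[{"hand":0,"dx":-3,"dy":40,"dz":-1.5,"yaw":0},{"hand":0,"dx":-3,"dy":70,"dz":-1.5,"yaw":0},{"hand":0,"dx":-3,"dy":95,"dz":-1.5,"yaw":0},{"hand":0,"dx":-3,"dy":110,"dz":-1.5,"yaw":0},{"hand":0,"dx":-3,"dy":118,"dz":-1.5,"yaw":0},{"hand":0,"dx":-3,"dy":119,"dz":-1.5,"yaw":0},{"hand":0,"dx":-3,"dy":119,"dz":-1.5,"yaw":0}]' 20; python3 plan.py 0.4467 -0.154 0.001 0.931
python3 - <<'E'
from h import *
im=bot.grab_frame("scene"); crop("scene",im,120,160,220,240,8,"pics/s2.png")
im=bot.grab_frame("top"); crop("top",im,265,190,365,270,8,"pics/t2.png")
E
```

```text
clock: 2.73
position: [0.4465, -0.1546, 0.0019]
tool_rot: [-1.571, -0.0, 0.932]
force: [0.3, 0.4, 1.0]
grip_width: 0.0855
dx,dy,dz [0.6 0.9 0.2] yaw 0.001 | pos [ 0.4465 -0.1546  0.0019] jaw 0.932 clock 2.73 F [0.3 0.4 1. ] w 0.0855 q7 1.47
```

View pics/s2.png

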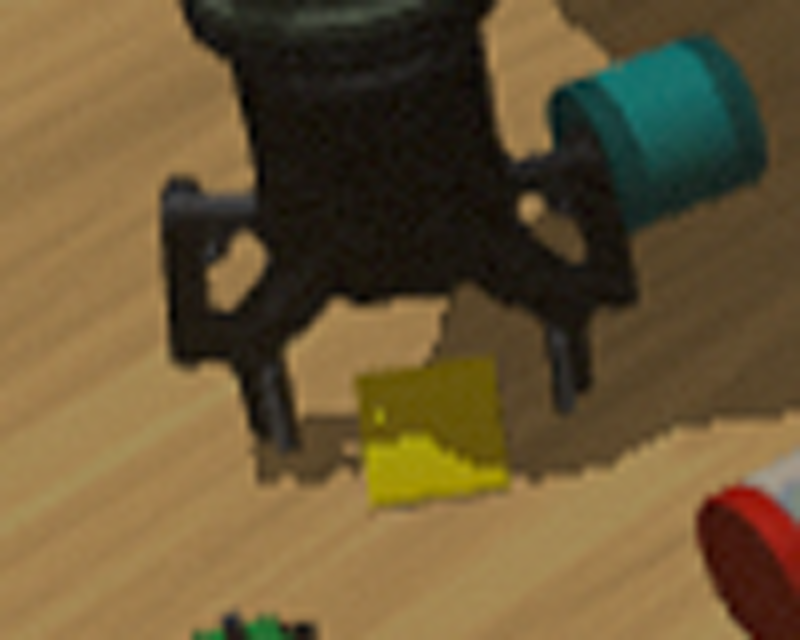

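View pics/t2.png

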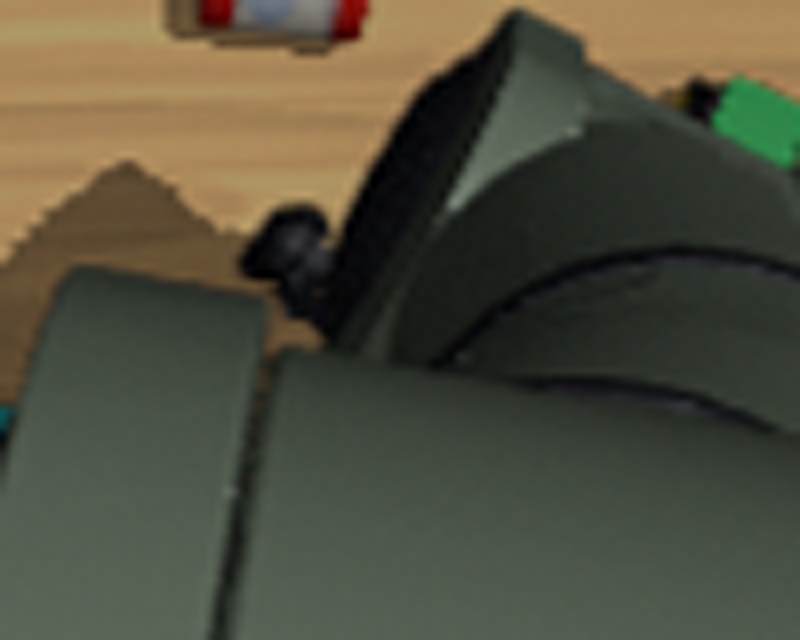

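The scene view shows the wedge midway between the fingertips at crop (280,445) and (565,400). I'll close the gripper.

```bash
python3 -m crank '[{"hand":1,"dx":0,"dy":0,"dz":0,"yaw":0},{"hand":1,"dx":0,"dy":0,"dz":0,"yaw":0},{"hand":1,"dx":0,"dy":0,"dz":0,"yaw":0},{"hand":1,"dx":0,"dy":0,"dz":0,"yaw":0},{"hand":1,"dx":0,"dy":0,"dz":0,"yaw":0},{"hand":1,"dx":0,"dy":0,"dz":0,"yaw":0},{"hand":1,"dx":0,"dy":0,"dz":0,"yaw":0},{"hand":1,"dx":0,"dy":0,"dz":0,"yaw":0},{"hand":1,"dx":0,"dy":0,"dz":0,"yaw":0}]' 25
```

```text
clock: 3.58
position: [0.4465, -0.1548, 0.0018]
tool_rot: [-1.571, -0.0, 0.932]
force: [-1.6, 0.7, 11.0]
grip_width: 0.0455
```

```bash
python3 -m crank '[{"hand":1,"dx":0,"dy":-5,"dz":0,"yaw":0},{"hand":1,"dx":0,"dy":-30,"dz":0,"yaw":0},{"hand":1,"dx":0,"dy":-70,"dz":0,"yaw":0},{"hand":1,"dx":0,"dy":-110,"dz":0,"yaw":0},{"hand":1,"dx":0,"dy":-140,"dz":0,"yaw":0},{"hand":1,"dx":0,"dy":-150,"dz":0,"yaw":0},{"hand":1,"dx":0,"dy":-150,"dz":0,"yaw":0}]'; python3 plan.py 0.562 0.152 0.15 1.579
python3 - <<'E'
from h import *
im=bot.grab_frame("scene"); crop("scene",im,100,100,220,190,6.5,"pics/s3.png")
E
```

```text
clock: 4.17
position: [0.4474, -0.1549, 0.1538]
tool_rot: [-1.575, -0.002, 0.932]
force: [0.3, 0.7, -0.5]
grip_width: 0.0453
dx,dy,dz [314.7   4.2  90.9] yaw -0.647 | pos [ 0.4474 -0.1549  0.1538] jaw 0.932 clock 4.17 F [ 0.3  0.7 -0.5] w 0.0453 q7 1.37
```

View pics/s3.png

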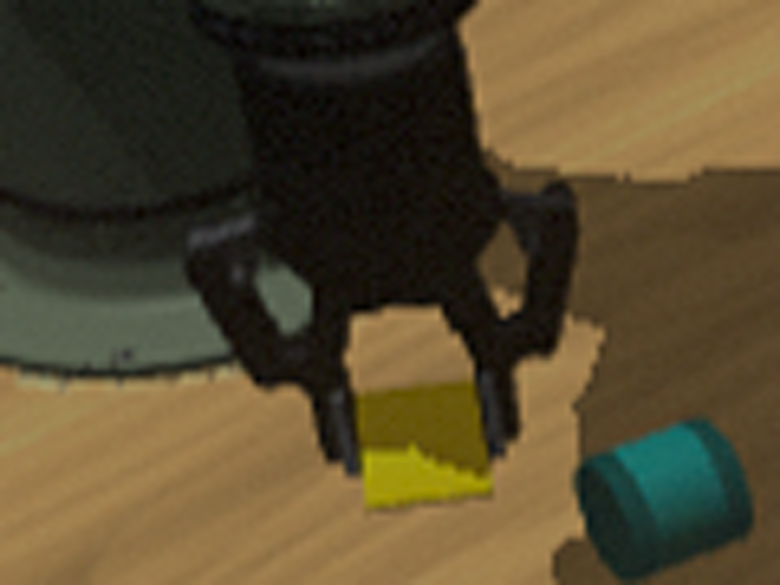

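```bash
python3 -m crank '[{"hand":1,"dx":30,"dy":0,"dz":9,"yaw":-0.07},{"hand":1,"dx":65,"dy":0,"dz":19,"yaw":-0.14},{"hand":1,"dx":100,"dy":0,"dz":29,"yaw":-0.22},{"hand":1,"dx":140,"dy":0,"dz":40,"yaw":-0.3},{"hand":1,"dx":180,"dy":0,"dz":52,"yaw":-0.38},{"hand":1,"dx":215,"dy":0,"dz":62,"yaw":-0.46},{"hand":1,"dx":250,"dy":0,"dz":72,"yaw":-0.53},{"hand":1,"dx":280,"dy":0,"dz":81,"yaw":-0.59},{"hand":1,"dx":300,"dy":0,"dz":87,"yaw":-0.63},{"hand":1,"dx":315,"dy":0,"dz":91,"yaw":-0.647},{"hand":1,"dx":315,"dy":0,"dz":91,"yaw":-0.647},{"hand":1,"dx":315,"dy":0,"dz":91,"yaw":-0.647}]'; python3 plan.py 0.562 0.152 0.06 1.579
```

```text
clock: 5.22
position: [0.5604, 0.152, 0.1499]
tool_rot: [-1.569, 0.001, 1.578]
force: [-0.1, -0.4, -0.5]
grip_width: 0.0453
dx,dy,dz [ 0.  89.9 -1.8] yaw -0.001 | pos [0.5604 0.152  0.1499] jaw 1.578 clock 5.22 F [-0.1 -0.4 -0.5] w 0.0453 q7 1.31
```

```bash
python3 -m crank '[{"hand":1,"dx":0,"dy":25,"dz":-1.5,"yaw":0},{"hand":1,"dx":0,"dy":55,"dz":-1.5,"yaw":0},{"hand":1,"dx":0,"dy":80,"dz":-1.5,"yaw":0},{"hand":1,"dx":0,"dy":95,"dz":-1.5,"yaw":0},{"hand":1,"dx":0,"dy":102,"dz":-1.5,"yaw":0},{"hand":1,"dx":0,"dy":104,"dz":-1.5,"yaw":0},{"hand":1,"dx":0,"dy":104,"dz":-1.5,"yaw":0}]'; python3 plan.py 0.562 0.152 0.04 1.579
python3 - <<'E'
from h import *
im=bot.grab_frame("scene"); crop("scene",im,230,130,350,220,6.5,"pics/s4.png")
E
```

```text
clock: 5.8
position: [0.5624, 0.1515, 0.0474]
tool_rot: [-1.57, 0.0, 1.578]
force: [1.4, 0.6, -0.7]
grip_width: 0.0454
dx,dy,dz [0.5 7.4 0.4] yaw -0.001 | pos [0.5624 0.1515 0.0474] jaw 1.578 clock 5.8 F [ 1.4  0.6 -0.7] w 0.0454 q7 1.33
```

View pics/s4.png

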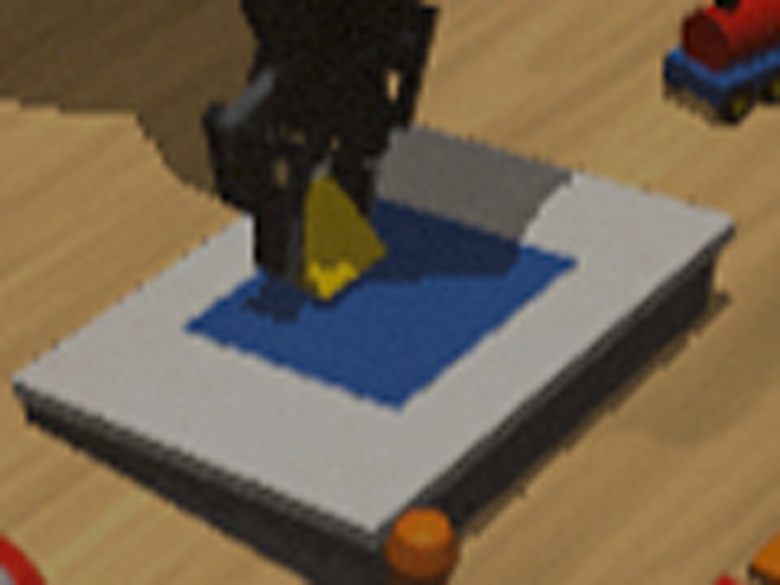

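The wedge is just above the patch, with its toe at crop (355,270) pointing uphill. I'll lower it in small steps and watch the force.

```bash
python3 -m crank '[{"hand":1,"dx":0,"dy":2,"dz":0,"yaw":0},{"hand":1,"dx":0,"dy":4,"dz":0,"yaw":0},{"hand":1,"dx":0,"dy":5,"dz":0,"yaw":0},{"hand":1,"dx":0,"dy":5,"dz":0,"yaw":0}]'; python3 -m crank '[{"hand":1,"dx":0,"dy":1,"dz":0,"yaw":0},{"hand":1,"dx":0,"dy":2,"dz":0,"yaw":0},{"hand":1,"dx":0,"dy":2,"dz":0,"yaw":0}]'
```

```text
clock: 6.18
position: [0.5625, 0.1524, 0.0424]
tool_rot: [-1.571, -0.0, 1.579]
force: [-0.1, -0.0, 0.1]
grip_width: 0.0452
clock: 6.43
position: [0.5625, 0.1524, 0.0402]
tool_rot: [-1.571, -0.0, 1.579]
force: [0.1, -0.7, -0.7]
grip_width: 0.0455
```

```bash
python3 -m crank '[{"hand":1,"dx":0,"dy":1,"dz":0,"yaw":0},{"hand":1,"dx":0,"dy":1.5,"dz":0,"yaw":0},{"hand":1,"dx":0,"dy":1.5,"dz":0,"yaw":0}]'
```

```text
clock: 6.68
position: [0.5623, 0.1524, 0.0393]
tool_rot: [-1.571, -0.0, 1.579]
force: [-5.4, -0.7, 12.2]
grip_width: 0.0456
```

Contact is at TCP z = 0.039, with 12 N. I'll relax the press a little and release.

```bash
python3 -m crank '[{"hand":1,"dx":0,"dy":-0.5,"dz":0,"yaw":0},{"hand":0.3,"dx":0,"dy":-0.5,"dz":0,"yaw":0},{"hand":0.15,"dx":0,"dy":-0.5,"dz":0,"yaw":0},{"hand":0,"dx":0,"dy":-0.5,"dz":0,"yaw":0},{"hand":0,"dx":0,"dy":-0.5,"dz":0,"yaw":0},{"hand":0,"dx":0,"dy":-0.5,"dz":0,"yaw":0},{"hand":0,"dx":0,"dy":-0.5,"dz":0,"yaw":0},{"hand":0,"dx":0,"dy":-0.5,"dz":0,"yaw":0},{"hand":0,"dx":0,"dy":-0.5,"dz":0,"yaw":0}]'; 
python3 - <<'E'
from h import *
im=bot.grab_frame("scene"); crop("scene",im,230,130,350,220,6.5,"pics/s5.png")
E
```

```text
clock: 7.43
position: [0.5625, 0.1523, 0.0393]
tool_rot: [-1.571, 0.0, 1.579]
force: [-0.2, 0.5, 0.1]
grip_width: 0.0856
```

View pics/s5.png

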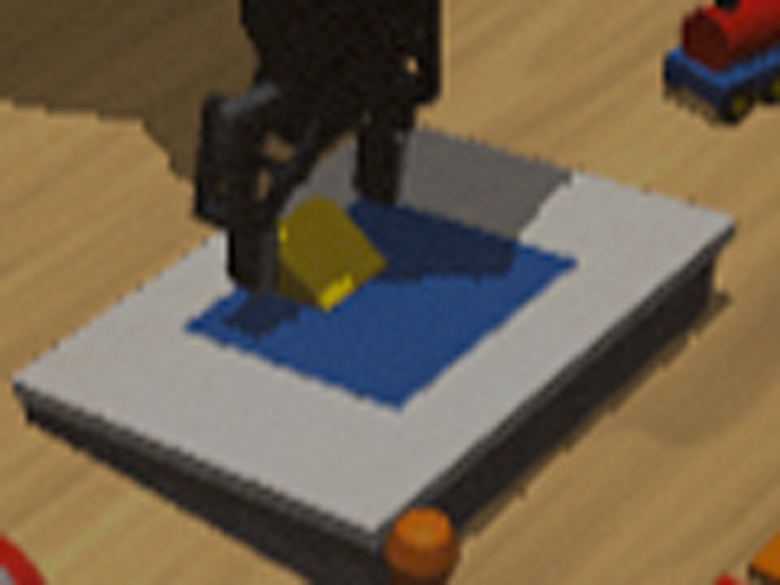

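The wedge is released and lies on the patch. I'll retreat upward and move over to the rattle.

```bash
python3 -m crank '[{"hand":0,"dx":0,"dy":-15,"dz":0,"yaw":0},{"hand":0,"dx":0,"dy":-45,"dz":0,"yaw":0},{"hand":0,"dx":0,"dy":-80,"dz":0,"yaw":0},{"hand":0,"dx":0,"dy":-115,"dz":0,"yaw":0},{"hand":0,"dx":0,"dy":-130,"dz":0,"yaw":0},{"hand":0,"dx":0,"dy":-130,"dz":0,"yaw":0}]'; python3 plan.py 0.6 -0.1185 0.12 1.41
```

```text
clock: 7.98
position: [0.5641, 0.1528, 0.1732]
tool_rot: [-1.576, -0.002, 1.579]
force: [1.0, 0.1, 0.9]
grip_width: 0.0854
dx,dy,dz [-271.7   52.8  -33.4] yaw 0.169 | pos [0.5641 0.1528 0.1732] jaw 1.579 clock 7.98 F [1.  0.1 0.9] w 0.0854 q7 1.31
```

```bash
python3 -m crank '[{"hand":0,"dx":-40,"dy":0,"dz":-5,"yaw":0.03},{"hand":0,"dx":-80,"dy":0,"dz":-10,"yaw":0.06},{"hand":0,"dx":-120,"dy":0,"dz":-15,"yaw":0.1},{"hand":0,"dx":-160,"dy":0,"dz":-20,"yaw":0.13},{"hand":0,"dx":-200,"dy":0,"dz":-25,"yaw":0.17},{"hand":0,"dx":-235,"dy":10,"dz":-30,"yaw":0.17},{"hand":0,"dx":-260,"dy":25,"dz":-34,"yaw":0.17},{"hand":0,"dx":-272,"dy":40,"dz":-34,"yaw":0.17},{"hand":0,"dx":-272,"dy":52,"dz":-34,"yaw":0.17},{"hand":0,"dx":-272,"dy":52,"dz":-34,"yaw":0.17},{"hand":0,"dx":-272,"dy":52,"dz":-34,"yaw":0.17}]'; python3 plan.py 0.6 -0.1185 0.012 1.41
python3 - <<'E'
from h import *
im=bot.grab_frame("scene"); crop("scene",im,170,140,300,250,5.4,"pics/s6.png"); cv2.imwrite("pics/s6f.png",im[:,:,::-1])
im=bot.grab_frame("top"); crop("top",im,160,130,340,250,4.4,"pics/t6.png"); cv2.imwrite("pics/t6f.png",im[:,:,::-1])
E
```

```text
clock: 8.9
position: [0.5984, -0.1182, 0.1167]
tool_rot: [-1.569, -0.0, 1.41]
force: [-0.4, 0.4, 0.6]
grip_width: 0.0852
dx,dy,dz [-1.000e-01  1.047e+02 -1.800e+00] yaw -0.0 | pos [ 0.5984 -0.1182  0.1167] jaw 1.41 clock 8.9 F [-0.4  0.4  0.6] w 0.0852 q7 1.65
```

View pics/s6.png

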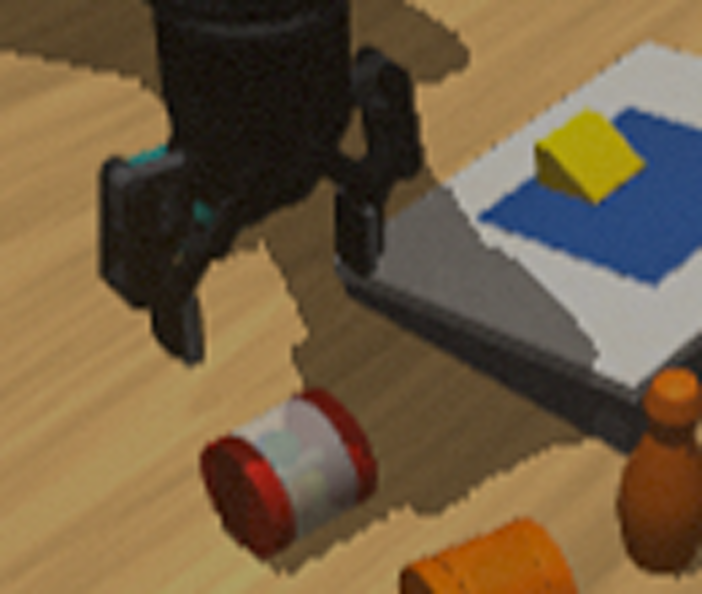

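View pics/t6.png

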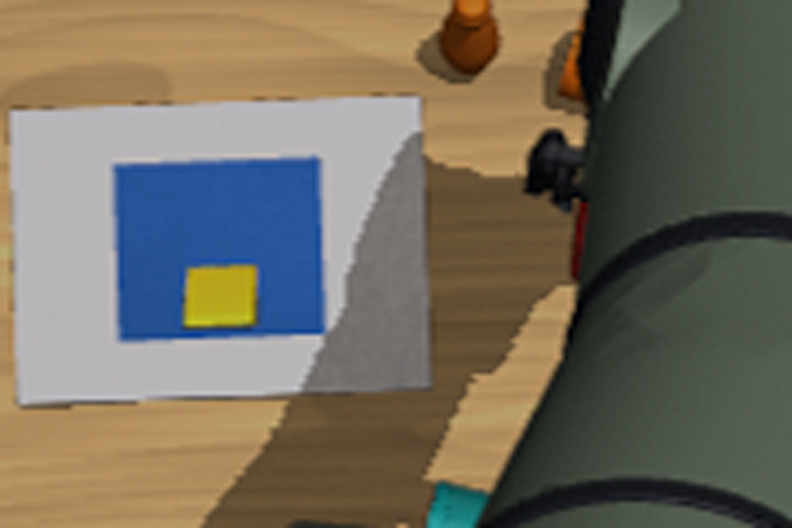

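The wedge now lies flat on the patch, thin edge uphill, at top-crop (221,296). I'll measure its pose on the deck, and check the roller again from the scene view, since the arm hides it in the top view.

```bash
cat > wfit.py <<'E'
from fit import *
def deckR(yaw=.008): return Ro.from_euler('z',yaw).as_matrix()@Ro.from_euler('y',-8,degrees=True).as_matrix()
D0=np.array([.5995,.152,.04])
def wfit(fs):
    ms=[]
    for n,f,b in fs:
        im=cv2.imread(f); x0,y0,x1,y1=b; h=cv2.cvtColor(im[y0:y1,x0:x1],cv2.COLOR_BGR2HSV).astype(int)
        m=((h[...,0]>21)&(h[...,0]<36)&(h[...,1]>150)).astype(np.float32); ms.append((n,b,m))
    R=deckR()
    def cost(p,sub):
        V=WV@Ro.from_euler('z',p[2]).as_matrix().T+[p[0],p[1],0]
        return sum(((hullmask(n,V@R.T+D0,b)-m)**2).sum() for n,b,m in sub)
    for sub in (ms,ms[:1],ms[1:]):
        if not sub: continue
        x0=np.array([-.033,0,0]); sim=np.vstack([x0,x0+[.01,0,0],x0+[0,.01,0],x0+[0,0,.2]])
        r=minimize(cost,x0,args=(sub,),method="Nelder-Mead",options=dict(initial_simplex=sim,xatol=1e-4,fatol=.01))
        print([m[0] for m in sub],"wedge in deck",r.x.round(4),round(r.fun,1),sum(m[2].sum() for m in sub), "world",(R@np.r_[r.x[:2],0]+D0).round(4))
E
python3 - <<'E'
from wfit import *
wfit([("top","pics/t6f.png",(195,182,226,210)),("scene","pics/s6f.png",(262,155,296,182))])
E
```

```text
['top', 'scene'] wedge in deck [-0.0325 -0.0009 -0.0319] 35.6 415.0 world [0.5673 0.1508 0.0355]
['top'] wedge in deck [-0.0323 -0.001  -0.0326] 11.0 202.0 world [0.5675 0.1508 0.0355]
['scene'] wedge in deck [-0.0354  0.0031  0.0915] 14.3 213.0 world [0.5644 0.1549 0.0351]
```

```bash
python3 -m crank '[{"hand":0,"dx":0,"dy":20,"dz":-1.5,"yaw":0},{"hand":0,"dx":0,"dy":50,"dz":-1.5,"yaw":0},{"hand":0,"dx":0,"dy":75,"dz":-1.5,"yaw":0},{"hand":0,"dx":0,"dy":95,"dz":-1.5,"yaw":0},{"hand":0,"dx":0,"dy":105,"dz":-1.5,"yaw":0},{"hand":0,"dx":0,"dy":108,"dz":-1.5,"yaw":0},{"hand":0,"dx":0,"dy":108,"dz":-1.5,"yaw":0}]' 25;  python3 plan.py 0.6 -0.1185 0.008 1.41
python3 - <<'E'
from h import *
im=bot.grab_frame("scene"); crop("scene",im,170,160,280,250,7,"pics/s7.png")
E
```

```text
clock: 9.58
position: [0.6005, -0.1192, 0.0097]
tool_rot: [-1.571, -0.0, 1.41]
force: [0.8, -0.1, -0.7]
grip_width: 0.0854
dx,dy,dz [0.6 1.7 0.6] yaw -0.0 | pos [ 0.6005 -0.1192  0.0097] jaw 1.41 clock 9.58 F [ 0.8 -0.1 -0.7] w 0.0854 q7 1.68
```

View pics/s7.png

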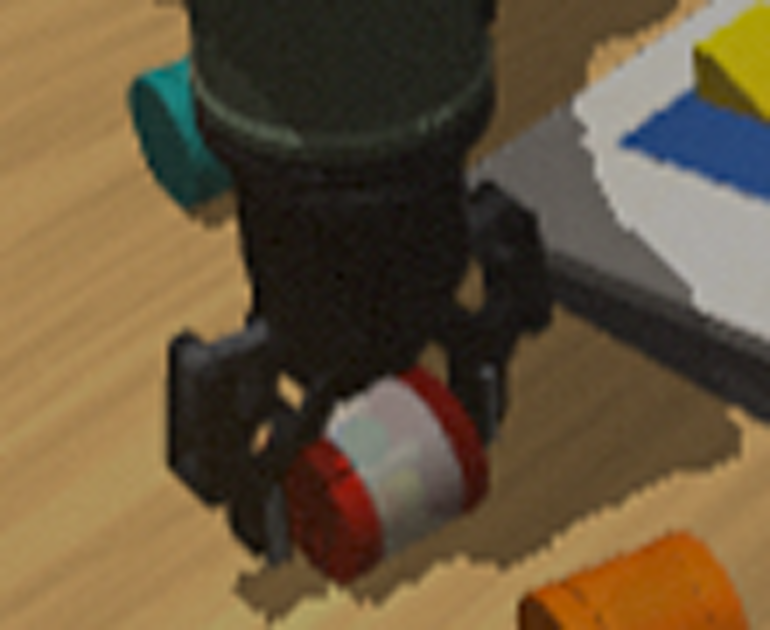

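```bash
python3 - <<'E'
from h import *
p,R=tool(); x=R[:,0]
f=lambda P:((proj("scene",P)-[170,160])*7).round(0)
print("tips",f([p-x*.0425+[0,0,.012],p+x*.0425+[0,0,.012]]).tolist())
q=np.array([.5995,-.1185,.03]); 
for c in (q,np.array([.6005,-.119,.03])): print("caps centres",f([c-x*.03,c+x*.03]).tolist(), "top of caps",f([c-x*.03+[0,0,.03],c+x*.03+[0,0,.03]]).tolist(),"bottom",f([c-x*.03-[0,0,.03],c+x*.03-[0,0,.03]]).tolist())
E
```

```text
tips [[274.0, 545.0], [465.0, 437.0]]
caps centres [[301.0, 511.0], [436.0, 435.0]] top of caps [[295.0, 450.0], [433.0, 375.0]] bottom [[307.0, 568.0], [439.0, 492.0]]
caps centres [[302.0, 513.0], [437.0, 437.0]] top of caps [[296.0, 452.0], [434.0, 377.0]] bottom [[308.0, 571.0], [440.0, 494.0]]
```

```bash
python3 - <<'E'
from fit import *
im=cv2.imread("pics/scene0.png"); im2=cv2.resize(im[195:255,190:260],None,fx=10,fy=10,interpolation=cv2.INTER_CUBIC)
t=cv2.imread("pics/top0.png"); t2=cv2.resize(t[160:210,275:325],None,fx=10,fy=10,interpolation=cv2.INTER_CUBIC)
def draw(I,n,o,x,y,yaw,col):
    P=RV@Ro.from_euler('z',yaw).as_matrix().T+[x,y,.03]
    u=((pj(n,P)-o+.5)*10).astype(int)
    cv2.polylines(I,[u[0::2]],True,col,1); cv2.polylines(I,[u[1::2]],True,col,1)
for I,n,o in((im2,"scene",[190,195]),(t2,"top",[275,160])):
    draw(I,n,o,.6005,-.119,-.16,(0,255,0)); draw(I,n,o,.5965,-.1155,-.25,(255,0,255))
cv2.imwrite("pics/ov.png",np.hstack([cv2.resize(im2,(430,368)),cv2.resize(t2,(368,368))]))
E
```

```text
(no output)
```

View pics/ov.png

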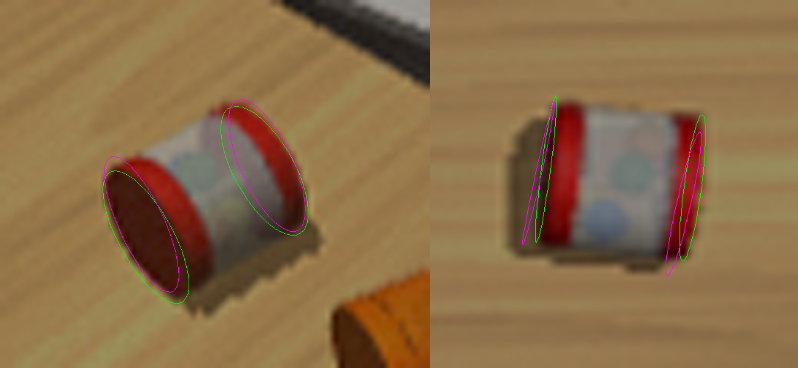

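The fit lies on the rattle in both views, and the yaw is perhaps 0.04 rad smaller than fitted. The jaws will square that up, so I'll close.

```bash
python3 -m crank '[{"hand":1,"dx":0,"dy":0,"dz":0,"yaw":-0.03},{"hand":1,"dx":0,"dy":0,"dz":0,"yaw":-0.03},{"hand":1,"dx":0,"dy":0,"dz":0,"yaw":-0.03},{"hand":1,"dx":0,"dy":0,"dz":0,"yaw":-0.03},{"hand":1,"dx":0,"dy":0,"dz":0,"yaw":-0.03},{"hand":1,"dx":0,"dy":0,"dz":0,"yaw":-0.03},{"hand":1,"dx":0,"dy":0,"dz":0,"yaw":-0.03},{"hand":1,"dx":0,"dy":0,"dz":0,"yaw":-0.03}]' 30; python3 -m crank '[{"hand":1,"dx":0,"dy":-10,"dz":0,"yaw":0},{"hand":1,"dx":0,"dy":-40,"dz":0,"yaw":0},{"hand":1,"dx":0,"dy":-80,"dz":0,"yaw":0},{"hand":1,"dx":0,"dy":-115,"dz":0,"yaw":0},{"hand":1,"dx":0,"dy":-135,"dz":0,"yaw":0},{"hand":1,"dx":0,"dy":-140,"dz":0,"yaw":0},{"hand":1,"dx":0,"dy":-140,"dz":0,"yaw":0}]'; python3 plan.py 0.597 0.152 0.15 1.56
python3 - <<'E'
from h import *
im=bot.grab_frame("scene"); crop("scene",im,170,110,280,200,7,"pics/s8.png"); cv2.imwrite("pics/s8f.png",im[:,:,::-1])
E
```

```text
clock: 10.3
position: [0.6009, -0.1197, 0.0106]
tool_rot: [-1.573, -0.0, 1.439]
force: [-0.9, 0.3, 9.4]
grip_width: 0.0596
clock: 10.88
position: [0.6009, -0.1197, 0.1514]
tool_rot: [-1.574, -0.0, 1.439]
force: [0.3, -0.4, -3.1]
grip_width: 0.0596
dx,dy,dz [268.8   1.4  39.6] yaw -0.121 | pos [ 0.6009 -0.1197  0.1514] jaw 1.439 clock 10.88 F [ 0.3 -0.4 -3.1] w 0.0596 q7 1.67
```

View pics/s8.png

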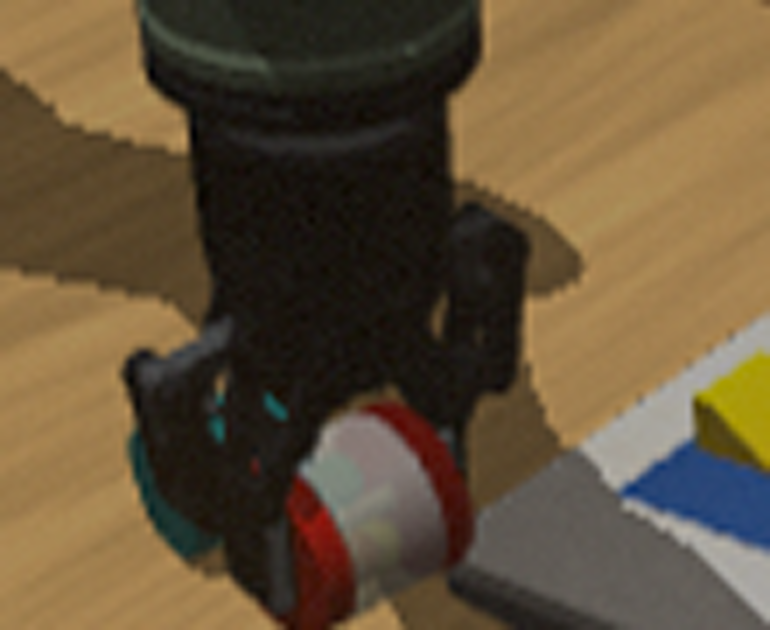

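The rattle is gripped over its red ends (opening 59.6 mm). I'll carry it over to the deck.

```bash
python3 -m crank '[{"hand":1,"dx":20,"dy":0,"dz":3,"yaw":-0.01},{"hand":1,"dx":50,"dy":0,"dz":7,"yaw":-0.02},{"hand":1,"dx":85,"dy":0,"dz":12,"yaw":-0.04},{"hand":1,"dx":120,"dy":0,"dz":17,"yaw":-0.06},{"hand":1,"dx":155,"dy":0,"dz":22,"yaw":-0.08},{"hand":1,"dx":190,"dy":0,"dz":27,"yaw":-0.1},{"hand":1,"dx":220,"dy":0,"dz":32,"yaw":-0.125},{"hand":1,"dx":245,"dy":0,"dz":35,"yaw":-0.125},{"hand":1,"dx":260,"dy":0,"dz":36,"yaw":-0.125},{"hand":1,"dx":268,"dy":0,"dz":36,"yaw":-0.125},{"hand":1,"dx":268,"dy":0,"dz":36,"yaw":-0.125},{"hand":1,"dx":268,"dy":0,"dz":36,"yaw":-0.125}]'; python3 plan.py 0.600 0.151 0.065 1.565
```

```text
clock: 11.93
position: [0.5997, 0.1493, 0.1487]
tool_rot: [-1.57, 0.001, 1.563]
force: [-0.3, -0.8, -1.8]
grip_width: 0.0595
dx,dy,dz [ 1.8 83.7 -0.4] yaw -0.002 | pos [0.5997 0.1493 0.1487] jaw 1.563 clock 11.93 F [-0.3 -0.8 -1.8] w 0.0595 q7 1.33
```

```bash
python3 -m crank '[{"hand":1,"dx":1.5,"dy":20,"dz":-1,"yaw":0},{"hand":1,"dx":1.5,"dy":45,"dz":-1,"yaw":0},{"hand":1,"dx":1.5,"dy":65,"dz":-1,"yaw":0},{"hand":1,"dx":1.5,"dy":78,"dz":-1,"yaw":0},{"hand":1,"dx":1.5,"dy":83,"dz":-1,"yaw":0},{"hand":1,"dx":1.5,"dy":83,"dz":-1,"yaw":0},{"hand":1,"dx":1.5,"dy":83,"dz":-1,"yaw":0}]'; python3 plan.py 0.600 0.151 0.051 1.565
python3 - <<'E'
from h import *
im=bot.grab_frame("scene"); crop("scene",im,230,120,350,210,6.5,"pics/s9.png"); cv2.imwrite("pics/s9f.png",im[:,:,::-1])
E
```

```text
clock: 12.52
position: [0.6012, 0.1516, 0.067]
tool_rot: [-1.571, 0.0, 1.563]
force: [0.5, -0.4, -0.6]
grip_width: 0.0595
dx,dy,dz [-0.6 16.   1.2] yaw -0.002 | pos [0.6012 0.1516 0.067 ] jaw 1.563 clock 12.52 F [ 0.5 -0.4 -0.6] w 0.0595 q7 1.34
```

View pics/s9.png

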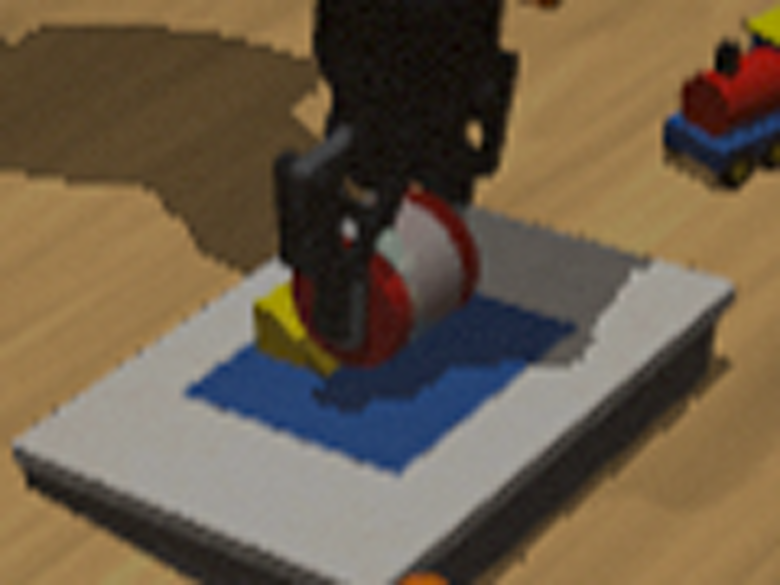

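```bash
python3 - <<'E'
from fit import *
p,R=tool(); im=cv2.imread("pics/s9f.png"); o=np.array([265,140]); I=cv2.resize(im[140:185,265:315],None,fx=14,fy=14,interpolation=cv2.INTER_CUBIC)
for dx,dz,c in((0,.0194,(0,255,0)),(.006,.0194,(255,255,0))):
    V=RV@Ro.from_euler('z',-.008).as_matrix().T+p+[dx,0,dz]
    u=((pj("scene",V)-o+.5)*14).astype(int)
    for k in(0,1): cv2.polylines(I,[u[k::2]],True,c,1)
cv2.imwrite("pics/ov9.png",I)
E
```

```text
(no output)
```

View pics/ov9.png

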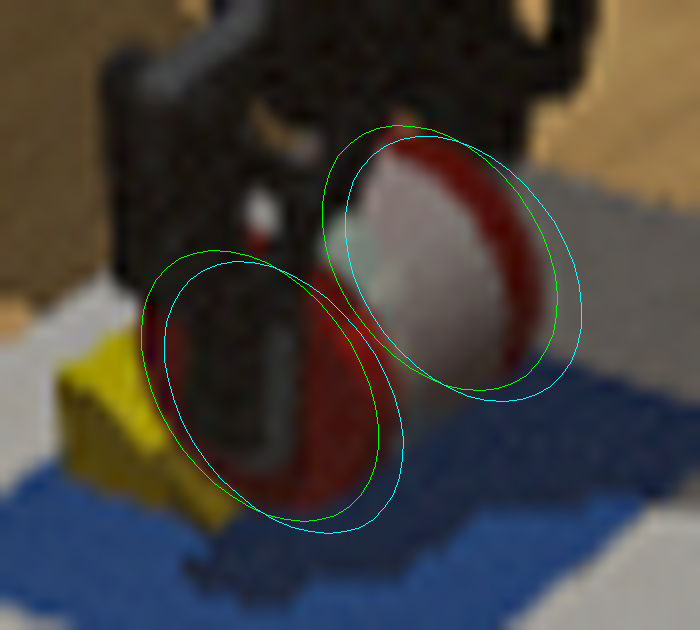

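The overlay (green) matches the held rattle with about zero x offset from the TCP. I'll lower it in small steps.

```bash
python3 -m crank '[{"hand":1,"dx":0,"dy":4,"dz":1,"yaw":0},{"hand":1,"dx":0,"dy":8,"dz":1,"yaw":0},{"hand":1,"dx":0,"dy":11,"dz":1,"yaw":0},{"hand":1,"dx":0,"dy":13,"dz":1,"yaw":0},{"hand":1,"dx":0,"dy":13,"dz":1,"yaw":0}]';  python3 -m crank '[{"hand":1,"dx":0,"dy":1,"dz":0,"yaw":0},{"hand":1,"dx":0,"dy":1.5,"dz":0,"yaw":0},{"hand":1,"dx":0,"dy":1.5,"dz":0,"yaw":0}]'
```

```text
clock: 12.98
position: [0.5995, 0.1523, 0.0528]
tool_rot: [-1.57, 0.0, 1.564]
force: [-0.4, 0.0, -0.8]
grip_width: 0.0596
clock: 13.23
position: [0.5997, 0.1523, 0.0517]
tool_rot: [-1.571, 0.0, 1.564]
force: [0.2, -0.1, -0.9]
grip_width: 0.0597
```

```bash
python3 -m crank '[{"hand":1,"dx":0,"dy":1,"dz":0,"yaw":0},{"hand":1,"dx":0,"dy":1,"dz":0,"yaw":0}]'; python3 plan.py 0.5995 0.151 0.0508 1.565
```

```text
clock: 13.4
position: [0.5999, 0.1523, 0.0509]
tool_rot: [-1.571, -0.0, 1.564]
force: [0.1, -0.3, -1.0]
grip_width: 0.0597
dx,dy,dz [-1.3  0.1  0.4] yaw -0.001 | pos [0.5999 0.1523 0.0509] jaw 1.564 clock 13.4 F [ 0.1 -0.3 -1. ] w 0.0597 q7 1.35
```

```bash
python3 -m crank '[{"hand":1,"dx":0,"dy":0.7,"dz":0,"yaw":0},{"hand":1,"dx":0,"dy":0.7,"dz":0,"yaw":0}]'; python3 -m crank '[{"hand":1,"dx":0,"dy":0,"dz":0,"yaw":0},{"hand":1,"dx":0,"dy":0,"dz":0,"yaw":0}]'
```

```text
clock: 13.57
position: [0.5999, 0.1523, 0.0507]
tool_rot: [-1.571, -0.0, 1.564]
force: [-3.4, -1.1, 10.5]
grip_width: 0.0597
clock: 13.73
position: [0.5999, 0.1523, 0.0508]
tool_rot: [-1.571, -0.0, 1.564]
force: [-3.3, -1.5, 9.8]
grip_width: 0.0599
```

It touched the deck at TCP z = 0.0507, exactly as expected. I'll ease off and slide downhill along the slope until the rattle meets the wedge face.

```bash
python3 -m crank '[{"hand":1,"dx":0,"dy":-0.7,"dz":0,"yaw":0},{"hand":1,"dx":0,"dy":-0.5,"dz":1,"yaw":0},{"hand":1,"dx":0,"dy":-0.5,"dz":1,"yaw":0}]'; python3 -m crank '[{"hand":1,"dx":0,"dy":0.14,"dz":1,"yaw":0},{"hand":1,"dx":0,"dy":0.14,"dz":1,"yaw":0}]'
```

```text
clock: 13.98
position: [0.5987, 0.1523, 0.0507]
tool_rot: [-1.571, -0.0, 1.564]
force: [0.2, -0.1, 2.3]
grip_width: 0.0595
clock: 14.15
position: [0.5979, 0.1523, 0.0506]
tool_rot: [-1.571, -0.0, 1.564]
force: [1.1, 0.3, 1.2]
grip_width: 0.0595
```

```bash
python3 -m crank '[{"hand":1,"dx":0,"dy":0.14,"dz":0.8,"yaw":0},{"hand":1,"dx":0,"dy":0.14,"dz":0.8,"yaw":0}]'
```

```text
clock: 14.32
position: [0.5971, 0.1523, 0.0504]
tool_rot: [-1.571, -0.0, 1.564]
force: [1.5, 0.3, 2.3]
grip_width: 0.0596
```

```bash
python3 -m crank '[{"hand":1,"dx":0,"dy":0.1,"dz":0.8,"yaw":0},{"hand":1,"dx":0,"dy":0.1,"dz":0.8,"yaw":0}]'
```

```text
clock: 14.48
position: [0.5962, 0.1523, 0.0503]
tool_rot: [-1.571, -0.0, 1.564]
force: [1.7, 0.3, 3.2]
grip_width: 0.0596
```

```bash
python3 -m crank '[{"hand":1,"dx":0,"dy":0.1,"dz":0.8,"yaw":0},{"hand":1,"dx":0,"dy":0.1,"dz":0.8,"yaw":0}]'; python3 - <<'E'
from h import *
im=bot.grab_frame("scene"); crop("scene",im,250,120,330,180,10,"pics/s10.png"); cv2.imwrite("pics/s10f.png",im[:,:,::-1])
E
```

```text
clock: 14.65
position: [0.5953, 0.1524, 0.0502]
tool_rot: [-1.571, -0.0, 1.564]
force: [2.4, -0.3, 3.7]
grip_width: 0.0594
```

View pics/s10.png

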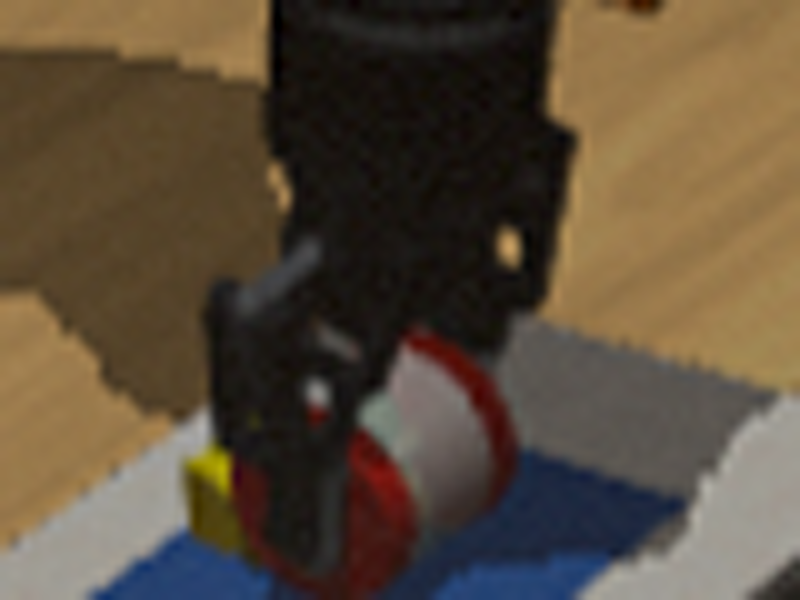

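The rattle is on the deck against the chock: the forces are small, and its centre is 32.5 mm along the wedge's x where 33 mm is expected. I'll hold briefly, then release.

```bash
python3 -m crank '[{"hand":1,"dx":0,"dy":0,"dz":0,"yaw":0},{"hand":1,"dx":0,"dy":0,"dz":0,"yaw":0},{"hand":0.1,"dx":0,"dy":0,"dz":0,"yaw":0},{"hand":0,"dx":0,"dy":0,"dz":0,"yaw":0},{"hand":0,"dx":0,"dy":0,"dz":0,"yaw":0},{"hand":0,"dx":0,"dy":0,"dz":0,"yaw":0},{"hand":0,"dx":0,"dy":0,"dz":0,"yaw":0},{"hand":0,"dx":0,"dy":0,"dz":0,"yaw":0}]'; python3 - <<'E'
from h import *
im=bot.grab_frame("scene"); crop("scene",im,250,120,330,180,10,"pics/s11.png"); cv2.imwrite("pics/s11f.png",im[:,:,::-1])
E
```

```text
clock: 15.37
position: [0.5952, 0.1523, 0.05]
tool_rot: [-1.571, 0.0, 1.564]
force: [-0.6, 0.5, 1.0]
grip_width: 0.0853
```

View pics/s11.png

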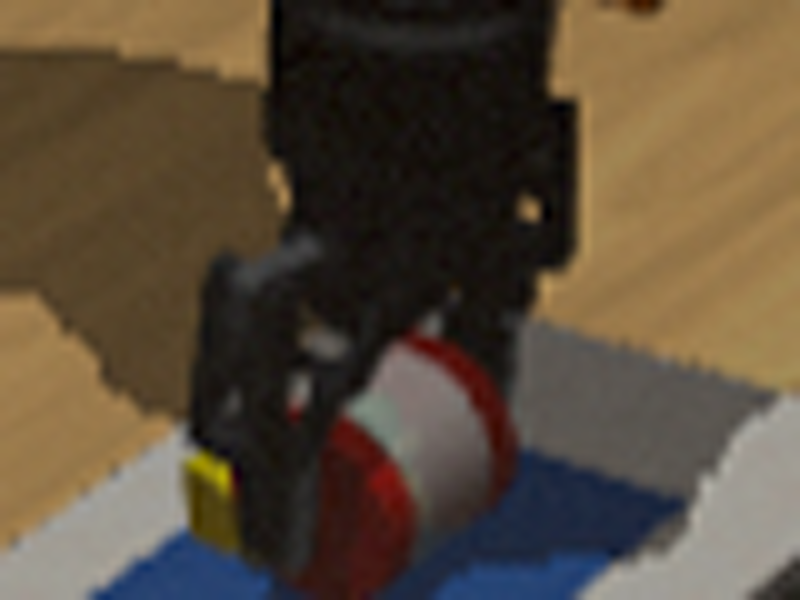

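The gripper is open and the rattle has stayed in place. I'll rise straight up, slowly at first, then move aside and check.

```bash
python3 -m crank '[{"hand":0,"dx":0,"dy":-5,"dz":0,"yaw":0},{"hand":0,"dx":0,"dy":-12,"dz":0,"yaw":0},{"hand":0,"dx":0,"dy":-22,"dz":0,"yaw":0},{"hand":0,"dx":0,"dy":-40,"dz":0,"yaw":0},{"hand":0,"dx":0,"dy":-65,"dz":0,"yaw":0},{"hand":0,"dx":0,"dy":-95,"dz":0,"yaw":0},{"hand":0,"dx":0,"dy":-125,"dz":0,"yaw":0},{"hand":0,"dx":0,"dy":-150,"dz":0,"yaw":0},{"hand":0,"dx":0,"dy":-160,"dz":0,"yaw":0},{"hand":0,"dx":0,"dy":-160,"dz":0,"yaw":0}]'; python3 -m crank '[{"hand":0,"dx":-40,"dy":0,"dz":20,"yaw":0},{"hand":0,"dx":-80,"dy":0,"dz":40,"yaw":0},{"hand":0,"dx":-120,"dy":0,"dz":60,"yaw":0},{"hand":0,"dx":-160,"dy":0,"dz":80,"yaw":0},{"hand":0,"dx":-200,"dy":0,"dz":90,"yaw":0},{"hand":0,"dx":-230,"dy":0,"dz":90,"yaw":0},{"hand":0,"dx":-240,"dy":0,"dz":90,"yaw":0},{"hand":0,"dx":-240,"dy":0,"dz":90,"yaw":0},{"hand":0,"dx":-240,"dy":0,"dz":90,"yaw":0}]'; python3 - <<'E'
from h import *
im=bot.grab_frame("scene"); crop("scene",im,240,110,340,190,7,"pics/s12.png"); cv2.imwrite("pics/s12f.png",im[:,:,::-1])
im=bot.grab_frame("top"); crop("top",im,155,145,265,225,7,"pics/t12.png"); cv2.imwrite("pics/t12f.png",im[:,:,::-1])
E
```

```text
clock: 16.25
position: [0.5964, 0.1526, 0.2136]
tool_rot: [-1.575, -0.002, 1.564]
force: [0.5, -0.2, 0.1]
grip_width: 0.0853
clock: 17.0
position: [0.5034, -0.0874, 0.2097]
tool_rot: [-1.57, -0.0, 1.563]
force: [-0.3, 0.5, 0.3]
grip_width: 0.0851
```

View pics/s12.png

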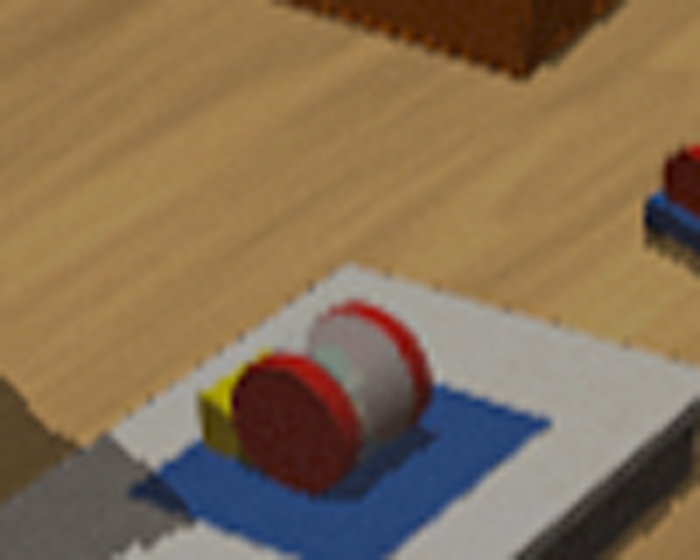

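View pics/t12f.png

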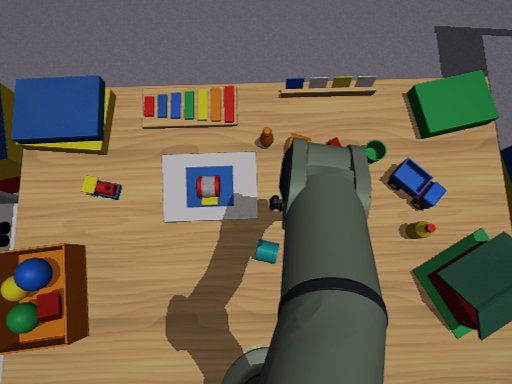

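The rattle sits chocked on the patch, at top-view pixel (208,187) with the wedge at (209,201). I'll check numerically with an overlay of the expected poses, a fit, and a motion check between frames.

```bash
python3 - <<'E'
from wfit import *
R=deckR(); I=[]
for n,f,o,s in(("scene","pics/s12f.png",[262,145],(48,42)),("top","pics/t12f.png",[188,166],(44,44))):
    im=cv2.imread(f); o=np.array(o); k=8; J=cv2.resize(im[o[1]:o[1]+s[1],o[0]:o[0]+s[0]],None,fx=k,fy=k,interpolation=cv2.INTER_CUBIC)
    P=(RV+[0,0,.03])@R.T+D0; u=((pj(n,P)-o+.5)*k).astype(int)
    for q in(0,1): cv2.polylines(J,[u[q::2]],True,(0,255,0),1)
    w=((pj(n,(WV+[-.033,0,0])@R.T+D0)-o+.5)*k).astype(int)
    for q in(0,1): cv2.polylines(J,[w[q::2]],True,(255,255,0),1)
    for j in range(5): cv2.line(J,tuple(map(int,w[2*j])),tuple(map(int,w[2*j+1])),(255,255,0),1)
    I.append(cv2.copyMakeBorder(J,0,360-J.shape[0],0,0,cv2.BORDER_CONSTANT) if J.shape[0]<360 else J[:360])
cv2.imwrite("pics/ov12.png",np.hstack(I))
# red+white hull fit of roller, top
im=cv2.imread("pics/t12f.png"); b=(192,168,226,196); h=cv2.cvtColor(im[b[1]:b[3],b[0]:b[2]],cv2.COLOR_BGR2HSV).astype(int)
m=((h[...,0]<8)|(h[...,0]>170))&(h[...,1]>120); ys,xs=np.nonzero(m); m=m.astype(np.uint8); k=cv2.convexHull(cv2.findNonZero(m)); mm=np.zeros_like(m); cv2.fillConvexPoly(mm,k,1)
def cost(p):
    V=(RV@Ro.from_euler('z',p[2]).as_matrix().T+[p[0],p[1],.03])@R.T+D0
    return ((hullmask("top",V,b)-mm)**2).sum()
r=minimize(cost,[0,0,0],method="Nelder-Mead",options=dict(initial_simplex=[[0,0,0],[.01,0,0],[0,.01,0],[0,0,.2]],xatol=1e-4,fatol=.01)); print("roller in deck",r.x.round(4),r.fun,mm.sum())
for n,f,b in(("scene","pics/s12f.png",(262,145,310,187)),("top","pics/t12f.png",(188,166,232,210))):
    a=bot.grab_frame(n)[b[1]:b[3],b[0]:b[2],::-1].astype(int); c=cv2.imread(f)[b[1]:b[3],b[0]:b[2]].astype(int); print(n,"diff",abs(a-c).mean().round(2),abs(a-c).max())
    a0=cv2.imread(f"pics/{n}0.png"); 
s=bot.observe(); print(s['clock'])
E
```

```text
roller in deck [-0.0028 -0.0011  0.0161] 9.587963104248047 440
scene diff 1.72 46
top diff 0.91 45
17.2
```

View pics/ov12.png

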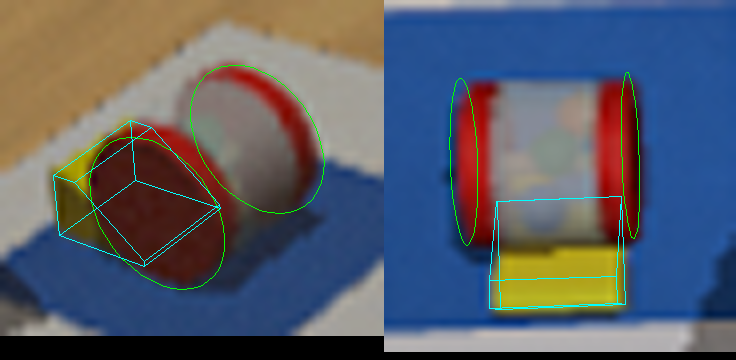

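```bash
python3 - <<'E'
from h import *
import time
A=[bot.grab_frame("scene").astype(np.float32) for _ in range(4)]; B=[bot.grab_frame("top").astype(np.float32) for _ in range(4)]
g=lambda a:cv2.cvtColor(a,cv2.COLOR_RGB2GRAY)
c=cv2.imread("pics/s12f.png")[:,:,::-1].astype(np.float32); t=cv2.imread("pics/t12f.png")[:,:,::-1].astype(np.float32)
for X,c,b in((A,c,(262,145,310,187)),(B,t,(188,166,232,210))):
    f=lambda a:np.ascontiguousarray(g(a)[b[1]:b[3],b[0]:b[2]])
    print([np.round(cv2.phaseCorrelate(f(c),f(x))[0],3) for x in X],[round(float(abs(f(c)-f(x)).mean()),2) for x in X],"bg",abs(g(X[0])-g(X[3]))[:60].mean())
# bystanders vs. start in scene view
s0=cv2.imread("pics/scene0.png")[:,:,::-1].astype(np.float32)
for n,b in dict(truck=(45,275,145,345),cup=(155,280,200,330),bottle=(45,240,85,295),tractor=(135,230,170,268),block=(208,270,245,300),skittle=(280,203,306,250),train=(328,118,365,150)).items():
    f=lambda a:np.ascontiguousarray(g(a)[b[1]:b[3],b[0]:b[2]]); print(n,np.round(cv2.phaseCorrelate(f(s0),f(A[3]))[0],2))
print(bot.observe()['clock'],bot.observe()['position'])
E
```

```text
[array([-0.017,  0.451]), array([0.007, 0.529]), array([-0.017,  0.501]), array([-0.011,  0.5  ])] [1.57, 1.61, 1.6, 1.59] bg 2.4264007
[array([0.43 , 0.482]), array([0.458, 0.524]), array([0.527, 0.482]), array([0.516, 0.457])] [0.74, 0.7, 0.73, 0.8] bg 0.62475777
truck [ 0.01 -0.04]
cup [ 0.43 -0.03]
bottle [-0.03  0.01]
tractor [0.   0.01]
block [-0.01  0.06]
skittle [0.48 0.02]
train [0.05 0.05]
17.6 [ 0.50369808 -0.08696203  0.21012799]
```

Both pieces are static; the constant 0.5 px is a `phaseCorrelate` offset, and it does not change over time. The bystanders show no shift. I'll hand the job in.

```bash
python3 -c "
from workcell import bot
print(bot.job_done())"
```

```text
the job is handed in; nothing more can be done
None
```

The job is handed in, with the rattle resting against the yellow wedge on the blue patch. I set the wedge down square on the slope with its thin edge uphill and let go. Then I lowered the rattle, gripped over its red ends, until it touched the deck, slid it down to the wedge's face and released it at about 15 s.

**Wedge:** measured before the rattle went on, it was at deck x ≈ -0.033 m, y ≈ -0.001 m, yaw ≈ -0.03 rad. The scene view alone gave a yaw of +0.09 rad, but that fit is coarse.

**Rattle:** at the end it was at deck x ≈ -0.003 m, y ≈ -0.001 m, yaw ≈ 0.02 rad. That puts it about 30–33 mm along the wedge's x, against 33 mm expected. The wedge may have been nudged about 1 mm when the rattle met it. I judged the contact mainly from position, because the wedge is too light to give a clear force signal.

**Last checks:** successive frames showed no movement of either piece, and the arm was clear of everything. Comparing the scene view with the start showed no bystander shift above 0.1 px. The cup and skittle read about 0.5 px, and I put that down to the image comparison, since it gave the same offset on the motionless pieces. The hand-in gives no verdict.

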